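# Set the indexing table to its zero line and lock it

### The arm

A 6-joint arm with a two-finger parallel gripper is mounted at the origin on a cart in front of the work surface, level with it; the furniture and walls round the work are solid. World frame = base frame: x ahead of the robot, y to its left, z up, the work surface at z = 0. Lengths are in m, angles in rad, forces in N, time in s.
With the tool pointing down it reaches from about 0.225 to 0.875 m from the base axis. Payload 3.4 kg.
Tool frame: the origin (TCP) lies where the fingers leave the gripper's body, on its centre line; the fingertips stand 73 mm ahead of it and the grasp point (between the pads) lies 54 mm ahead of it (manip.grip_point_offset is the distance from the TCP to the grasp point, in m); z points along the fingers, y is the line along which they close (so a half turn about z gives the same grasp; the last joint's range is limited). The gripper opens to 85 mm and grips with 20 to 120 N. Pads are 22 mm wide; open, the fingers measure 114 mm over their backs; the gripper's body (76 mm by 85 mm) begins 54 mm behind the grasp point. The pads swing forward as they close: fully open they stand 13 mm farther back than shut.
Start: joints at [-1.401, 0.276, 1.505, -0, 1.361, -0.121], TCP at [0.165, -0.551, 0.304] pointing down, gripper open.
Joint ranges: [-2.89, 2.89], [-0.75, 2.08], [0.22, 2.7], [-1.18, 4.32], [0.11, 2.71], [-2.7, 2.7]. Speed limits (rad/s): [2.57, 2.57, 3.14, 3.14, 3.14, 3.14].

### API

Orientations are given as a unit quaternion [w, x, y, z].
In Python, from rig import sensors, cams, manip, spotter gives the robot as it stands.
- The arm moves only by the tool drive_tool, never from a script. Its argument "targets" is a list of rows, each a list of 4 numbers: the shift along the world's x, y, z in m, then the turn about the world's z in degrees. In form: [[dx, dy, dz, spin], ...]. A call has exactly 5 rows; each row shifts and turns the commanded pose from where the row before left it; what a row does not reach is not made up. A row lasts 1/8 s, in which the tool goes at most 62.5 mm and 10.7 degrees, less where a joint would pass 70% of its speed; a pose out of reach is approached as far as the arm can. A call is refused whole if a number of a shift passes 0.0625 or a number of a turn 10.7, either way. A call with a gripper value outside its range is refused whole. "jaw" is the finger opening in m, from 0 to 0.0854, set as the call begins (left out, the last holds). The fingers move at their own pace and stop on an object; "force" is the grip in N (left out, the last holds). Time passes only in rows, so rows that do not move let the fingers close, or fill a call up. It gives the time, the measured TCP pose, the force and the opening at its end, in the units of the state.
- sensors.get_state(): the state, without advancing time (a new reading comes with each control period).
- cams.get_image(name): name is "scene" or "top"; returns a dict with "color" (480x640x3 uint8, red, green, blue), "intrinsics" (3x3 intrinsics, pixels), "R" (3x3) and "t" (3): a world point X has camera coordinates R X + t. Camera axes: x right, y down, z forward; pixel columns grow to the right and rows downward; lengths in m; the calibration is good to about 2 mm. A picture is of the moment at which its call begins. There is no depth.
- manip.sign_off(): hands the job in, once; it reports no verdict.
Trained networks look in the newest picture that a camera, given by its name, has taken for a name from the list of things; names that differ only in an ending like _2 or _b are one class to them, and where a whole thing is asked for, a point or a joint stands for the part that bears it (a point fixed in the world has none). Each returns a list of dicts, best first, with "score" (0 to 1); they miss things now and then, are a little off and sometimes report something else, mostly with a low value. They report only what shows in the picture. A call takes as long as a camera call.
- spotter.find_in(query, camera): "point" ([x, y, z] in m, in world coordinates, good to about 4 mm: the middle of the surface that is visible of it).
- spotter.landmark_of(query, camera): "point" ([x, y, z] in m, in world coordinates, good to about 4 mm: a listed point, or the origin of a listed thing).
The state is a dict: "clock": time; "qpos": joint angles; "qd": joint speeds; "effort": joint torques, N m; "position": TCP position; "ee_rot": TCP orientation; "contact_force": force on the tool from outside, world axes, zero at the start; "moment": the same for the moment, N m; "width": finger opening in m.
Only numpy, scipy, OpenCV 4.12 (cv2) and the standard library are available. Lean on these libraries where they do the work, as an engineer would, in place of code of your own. Each camera call takes 0.05 s, during which the arm holds its last target. There are 200 camera calls.

### The job

Set the small indexing table for the next cut without gripping anything: with your fingertips push the upright post on the dial round until the dial's index mark lines up with the long zero line of the scale ring. Then push the knob of the lock slide in towards the dial until the slide is fully home, leaving the dial on its line. Do not take the post or the knob between the fingers, and do not disturb the things standing around.

Things in the scene. Friction and masses are not known exactly. Their poses are not given: they have to be found in the camera images.
- indexer: the fixed foot of the indexing table; origin on the dial axis at bench height, z up; the lock slide lies on its -y side and runs along its +y axis. With its axes, the index mark points along the direction turned by joint dial (anticlockwise from above) from its +x axis
- scale_ring: the fixed scale ring; origin on the dial axis, 24 mm above the bench; its +x axis points along the zero line, z up
- dial_axis (a point): point on the vertical turning axis of the dial, on the dial's top face (34 mm above the bench). The indexing table is a round grey foot of 170 mm diameter fixed to the bench, with a steel dial (116 mm diameter) in an aluminium scale ring (outer diameter 160 mm, top 31 mm above the bench). A brass disc of 44 mm diameter with a screw head is fixed in the middle of the dial, up to 43 mm above the bench
- push_post (a point): centre of the top end of the upright dark steel post fixed on the dial: 16 mm diameter, 38 mm tall above the dial, top 72 mm above the bench, 45 mm from the dial axis, straight opposite the index mark. Pushed sideways, it turns the dial; about 3 N overcomes the dial's friction, and the dial stays where it is left
- index_mark (a point): outer end of the index mark, the single black line (4.5 mm wide, 30 mm long, radial) on the dial's top; this point lies 59 mm from the dial axis, at the dial's rim, and turns with the dial
- zero_mark (a point): inner end of the zero line of the scale ring, 59 mm from the dial axis: the one long broad black line (20 mm long, right across the ring, 4.5 mm wide, radial); the other lines of the ring, every 10 degrees, are only 6 mm long and 1 mm wide. The ring does not move. The marks agree when index_mark and zero_mark coincide seen from above
- dial (a joint): angle of the dial in rad, growing anticlockwise seen from above; at 0 the index mark points along the +x axis of indexer; the dial turns freely either way, up to a full turn
- lock_knob (a point): centre of the top end of the upright knob on the lock slide at the side of the foot: 16 mm diameter, top 67 mm above the bench, 46 mm tall above its slide; the guide rails beside it reach 26 mm above the bench. The slide runs level and straight towards the dial axis
- lock (a joint): position of the lock slide in m: 0 is fully out (knob 135 mm from the dial axis), 0.020 is fully home against its stop (knob 115 mm from the axis); grows as the knob is pushed towards the dial axis. About 3 N moves it, and it stays where it is left
- slide_box_2: loose bystander, not to be disturbed: small pale plastic box, 42 x 61 x 22 mm, origin at the centre of its underside
- loupe: loose bystander, not to be disturbed: black eye loupe, 37 mm diameter, 28 mm tall, origin at the centre of its underside
- knurled_stud: loose bystander, not to be disturbed: steel stud standing on its knurled head, 36 mm diameter, 62 mm tall, origin at the centre of its underside
- brass_hammer_head: loose bystander, not to be disturbed: brown brass hammer head standing upright, 28 mm diameter, 70 mm tall, origin at the centre of its underside

How it is judged:
On the way, in this order (a step that is already met when the one before it is completed fails the run):
1. the index mark stands still on the zero line, within 3 mm, while the lock slide is still out (horizontal distance between index_mark and zero_mark below 0.003 m and value of joint lock below 0.008 m and velocity of joint dial between -0.05 and 0.05 rad/s), for 0.2 s.
2. the lock slide is pushed home with the marks still in line (value of joint lock above 0.017 m and horizontal distance between index_mark and zero_mark below 0.003 m), for 0.2 s.
At the end, for the whole second after the job is handed in: The index mark is within 3 mm (less than a line's width) of the zero line at the dial's rim, the dial at rest; the lock slide is home (at least 17 of its 20 mm); the four loose things are within 15 mm of where they stood (all of step 2 and velocity of joint dial between -0.02 and 0.02 rad/s and distance of each of slide_box_2, loupe, knurled_stud, brass_hammer_head from where it was at the start of the episode below 0.015 m); the robot touches nothing.
It fails at once if the dial's post is taken between the fingers (horizontal distance between the grasp point and push_post below 0.009 m and z of the grasp point in the frame of push_post below 0.01 m and contact force between the fingers and dial above 0.3 N).
It fails at once if the lock knob is taken between the fingers (horizontal distance between the grasp point and lock_knob below 0.009 m and z of the grasp point in the frame of lock_knob below 0.01 m and contact force between the fingers and lock above 0.3 N).
It fails at once if a bystander is lifted, knocked or pushed away (distance of any of slide_box_2, loupe, knurled_stud, brass_hammer_head from where it was at the start of the episode above 0.015 m or angle between any of knurled_stud, brass_hammer_head's own z axis and vertical above 0.5 rad).
It also fails if it takes over 54 s, if anything falls off the work surface, if the arm or the gripper's body presses on something with over 40 N, if the wrist force passes 120 N, or if a joint passes its speed limit or range.

## Working session

There is one attempt and no reset: what is moved stays moved. The work goes in short steps, Python scripts to look and compute and a tool call to move; the robot and the scene stay as the last step left them, time stands still between calls to the robot, and variables do not carry over. Pictures are saved under pics/ and viewed, on a budget of 10 in all, crops included, one or two more only if the job needs it, and the job is handed in when it is done.

Besides the shell and the picture viewer there is one more tool, called after ">>>" as name(argument=value, ...), one argument or row to a line, values as JSON. drive_tool: Moves the arm, as the interface text tells. Its arguments: {"type":"object","properties":{"targets":{"type":"array","items":{"type":"array","items":{"type":"number"}}},"jaw":{"type":"number"},"force":{"type":"number"}},"required":["targets"]}

```bash
mkdir -p pics
python3 - <<'E'
from rig import sensors,cams,manip,spotter
import cv2
for n in("top","scene"):
    im=cams.get_image(n); cv2.imwrite(f"pics/{n}0.png",im["color"][:,:,::-1]); print(n,im["intrinsics"].tolist(),im["R"].tolist(),im["t"].tolist())
for q in["dial_axis","push_post","index_mark","zero_mark","lock_knob","slide_box_2","loupe","knurled_stud","brass_hammer_head"]:
    print(q,[[(round(d["score"],2),[round(float(v),3) for v in d["point"]]) for d in spotter.landmark_of(q,c)[:1]] for c in("top","scene")])
s=sensors.get_state();print(s["clock"],s["position"],s["ee_rot"],s["width"],manip.grip_point_offset)
E
```

```text
top [[555.8271498063586, 0.0, 324.6690784763526], [0.0, 555.8271498063586, 230.18700616562606], [0.0, 0.0, 1.0]] [[-0.008263603829227794, -0.999831478409536, -0.01639291411420234], [-0.9918939013020104, 0.0102745575693758, -0.12665276162260267], [0.12679984783757356, 0.015213423288518125, -0.9918116506374651]] [-0.1517245832247686, 0.5334688456654177, 0.902998168044789]
scene [[598.3441375341417, 0.0, 323.2898981299291], [0.0, 598.3441375341417, 245.76065778550085], [0.0, 0.0, 1.0]] [[0.8875801967328151, -0.4603745180005744, 0.01602178340498561], [-0.18425957257947842, -0.38669094579753216, -0.9036141446165161], [0.422196404864567, 0.7990778532871181, -0.428047637659041]] [-0.529865209187452, 0.10514070537748592, 0.8011680372403405]
dial_axis [[(0.7, [0.542, -0.129, 0.034])], [(0.75, [0.538, -0.129, 0.031])]]
push_post [[(0.82, [0.509, -0.096, 0.073])], [(0.82, [0.506, -0.1, 0.074])]]
index_mark [[(0.57, [0.58, -0.171, 0.036])], [(0.85, [0.58, -0.173, 0.038])]]
zero_mark [[(0.69, [0.504, -0.088, 0.033])], [(0.75, [0.505, -0.082, 0.036])]]
lock_knob [[(0.66, [0.478, -0.242, 0.068])], [(0.55, [0.483, -0.247, 0.068])]]
slide_box_2 [[(0.96, [0.512, 0.024, -0.0])], [(0.94, [0.513, 0.025, 0.002])]]
loupe [[(0.68, [0.414, -0.026, -0.001])], [(0.64, [0.417, -0.022, 0.003])]]
knurled_stud [[(0.72, [0.384, -0.137, -0.002])], [(0.84, [0.382, -0.138, -0.003])]]
brass_hammer_head [[(0.67, [0.565, -0.259, -0.0])], [(0.85, [0.572, -0.261, 0.002])]]
1.0 [ 0.16486827 -0.55088942  0.30395348] [6.34255896e-05 9.89447176e-01 1.44894033e-01 4.62839369e-06] 0.08542175588615598 0.0539
```

View pics/top0.png

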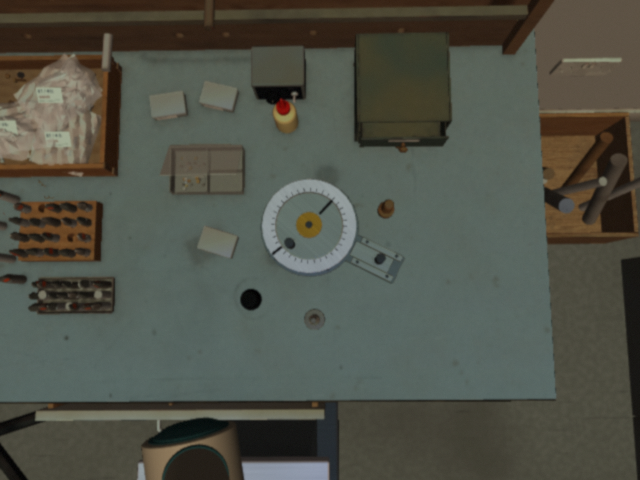

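View pics/scene0.png

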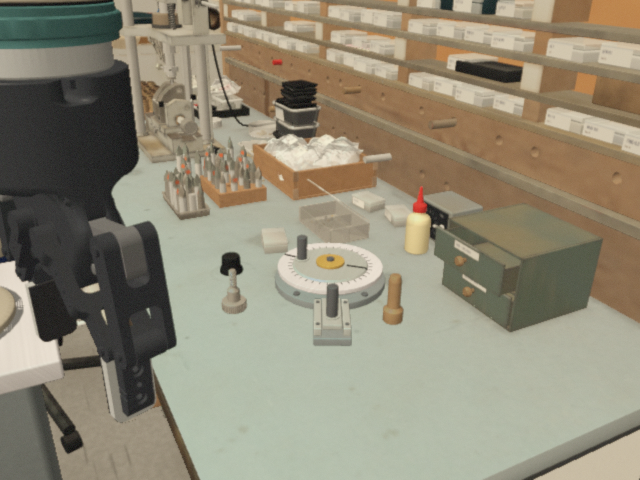

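The top view shows the dial centre at about (309,226) and the index mark towards (332,200). The post is at (290,243), the zero line at (278,251) lower left and the lock knob at (380,259). So the dial needs about a half turn. Next I measure the angles by unrolling the dial and the ring.

```bash
cat > h.py <<'E'
import numpy as np,cv2
from rig import sensors,cams,spotter
def proj(im,P):
    p=(np.asarray(P)@im["R"].T+im["t"])@im["intrinsics"].T
    return p[...,:2]/p[...,2:]
def back(im,uv,z):
    d=im["R"].T@np.linalg.inv(im["intrinsics"])@np.r_[uv,1]; c=-im["R"].T@im["t"]
    return c+d*(z-c[2])/d[2]
def polar(im,c,z,r0,r1,n=1440):
    a=np.arange(n)*2*np.pi/n; r=np.arange(r0,r1,.001)
    A,Rr=np.meshgrid(a,r); P=np.stack([c[0]+Rr*np.cos(A),c[1]+Rr*np.sin(A),0*A+z],-1)
    m=proj(im,P).astype(np.float32); g=cv2.cvtColor(im["color"],cv2.COLOR_RGB2GRAY)
    return cv2.remap(g,m[...,0],m[...,1],cv2.INTER_CUBIC).astype(float)
def rectify(im,c,half=.1,px=600,z=.034):
    g=(np.arange(px)+.5)/px*2*half-half
    X,Y=np.meshgrid(c[0]+g,c[1]-g); m=proj(im,np.stack([X,Y,0*X+z],-1)).astype(np.float32)
    return cv2.remap(im["color"],m[...,0],m[...,1],cv2.INTER_CUBIC)
def dark(p,lo=None,hi=None):
    # angle (deg) of darkest line: row mean, smoothed, centroid of dip
    s=cv2.blur(np.tile(np.median(p,1)[:,None]-p,(1,3)),(9,1))[:,p.shape[1]:2*p.shape[1]].mean(0); n=len(s)
    a=np.arange(n)*360/n
    if lo is not None: s=np.where(((a-lo)%360)<((hi-lo)%360),s,-99)
    k=int(s.argmax()); i=np.arange(k-20,k+21); w=np.clip(s[i%n]-.35*s[k],0,None)
    return float((i*w).sum()/w.sum()*360/n%360),float(s[k])
E
python3 - <<'E'
from h import *
im=cams.get_image("top")
# centre: refine by maximising brightness of the ring band versus dial and surroundings
from scipy.optimize import minimize
def f(c):
    edge=polar(im,c,.031,.060,.079,360).mean(0)
    inn=polar(im,c,.031,.050,.057,360).mean(); out=polar(im,c,.031,.081,.086,360).mean()
    return -(edge.mean()*2-inn-out)
b=minimize(f,[.54,-.129],method="Nelder-Mead",options=dict(initial_simplex=[[.54,-.129],[.546,-.129],[.54,-.123]]))
c=b.x; print("axis",c,b.fun)
print("index",dark(polar(im,c,.034,.032,.057)),"zero",dark(polar(im,c,.031,.068,.078)))
cv2.imwrite("pics/rect0.png",rectify(im,c)[:,:,::-1])
s=im["t"]; print("cam",-im["R"].T@s)
p=back(im,(290,242),.072);k=back(im,(380,258),.067);print("post",p,np.hypot(*(p[:2]-c)),np.degrees(np.arctan2(*(p[:2]-c)[::-1])),"knob",k,np.hypot(*(k[:2]-c)),np.degrees(np.arctan2(*(c-k[:2])[::-1])))
E
```

```text
axis [ 0.54163156 -0.12982438] -99.82313492063491
index (316.8499574060789, 73.20444444444445) zero (127.74975940662799, 97.65555555555555)
cam [ 0.41339067 -0.17091786  0.9606822 ]
post [ 0.50841893 -0.10132907  0.072     ] 0.04376141294893583 139.37151607453762 knob [ 0.48163282 -0.24582721  0.067     ] 0.13060055948791688 62.6511874782857
```

View pics/rect0.png

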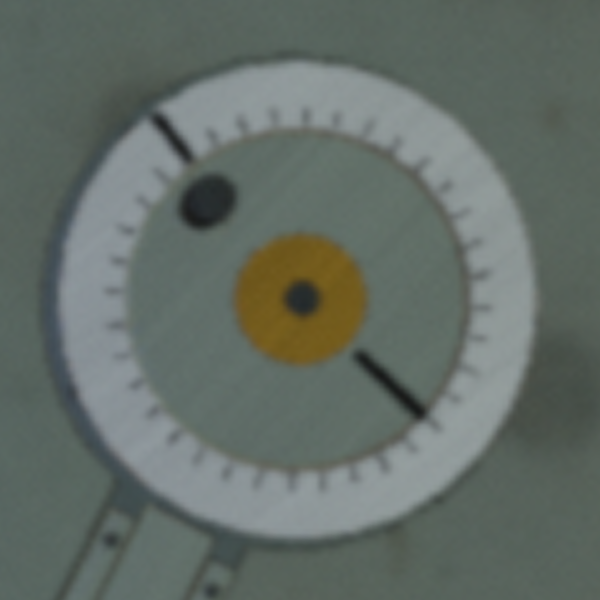

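The view is clear: post upper left, zero line at 127.7°, index at 316.8°. That makes the turn +171° anticlockwise, with the post going from 137° to 308°. I move with the fingers shut to a spot behind the post.

>>> drive_tool(
  targets=[
    [0.036,0.045,-0.01,2.4],
    [0.036,0.045,-0.01,2.4],
    [0.036,0.045,-0.01,2.4],
    [0.036,0.045,-0.01,2.4],
    [0.036,0.045,-0.01,2.4],
  ],
  jaw=0,
  force=40,
)

```text
clock: 1.68
position: [0.3459, -0.3245, 0.2539]
ee_rot: [0.001, 0.969, 0.248, 0.0]
contact_force: [1.1, -0.4, -0.3]
width: 0.0002
```

>>> drive_tool(
  targets=[
    [0.036,0.045,-0.01,2.4],
    [0.036,0.045,-0.01,2.4],
    [0.036,0.045,-0.01,2.4],
    [0.036,0.045,-0.01,2.4],
    [0.036,0.045,-0.01,2.4],
  ],
)

```text
clock: 2.3
position: [0.5261, -0.0993, 0.2039]
ee_rot: [0.0, 0.937, 0.348, 0.0]
contact_force: [0.9, -0.7, 0.4]
width: 0.0003
```

>>> drive_tool(
  targets=[
    [0.015,0.016,0,0],
    [0,0,-0.02,0],
    [0,0,-0.02,0],
    [0,0,0,0],
    [0,0,0,0],
  ],
)

```text
clock: 2.92
position: [0.5402, -0.0855, 0.1647]
ee_rot: [0.0, 0.938, 0.347, 0.0]
contact_force: [-0.3, -0.6, 0.5]
width: 0.0001
```

```bash
python3 -c "
import numpy as np
a=np.radians(np.arange(92,290,5));x=np.round(.045*np.cos(a),4);y=np.round(.045*np.sin(a),4)
for i in range(len(a)-1):print(i//5,92+5*(i+1),round(x[i+1]-x[i],4),round(y[i+1]-y[i],4))"
```

```text
0 97 -0.0039 -0.0003
0 102 -0.0039 -0.0007
0 107 -0.0038 -0.001
0 112 -0.0037 -0.0013
0 117 -0.0035 -0.0016
1 122 -0.0034 -0.0019
1 127 -0.0033 -0.0023
1 132 -0.003 -0.0025
1 137 -0.0028 -0.0027
1 142 -0.0026 -0.003
2 147 -0.0022 -0.0032
2 152 -0.002 -0.0034
2 157 -0.0017 -0.0035
2 162 -0.0014 -0.0037
2 167 -0.001 -0.0038
3 172 -0.0008 -0.0038
3 177 -0.0003 -0.0039
3 182 -0.0001 -0.004
3 187 0.0003 -0.0039
3 192 0.0007 -0.0039
4 197 0.001 -0.0038
4 202 0.0013 -0.0037
4 207 0.0016 -0.0035
4 212 0.0019 -0.0034
4 217 0.0023 -0.0033
5 222 0.0025 -0.003
5 227 0.0027 -0.0028
5 232 0.003 -0.0026
5 237 0.0032 -0.0022
5 242 0.0034 -0.002
6 247 0.0035 -0.0017
6 252 0.0037 -0.0014
6 257 0.0038 -0.001
6 262 0.0038 -0.0008
6 267 0.0039 -0.0003
7 272 0.004 -0.0001
7 277 0.0039 0.0003
7 282 0.0039 0.0007
7 287 0.0038 0.001
```

>>> drive_tool(
  targets=[
    [0,0,-0.015,0],
    [0,0,-0.015,0],
    [0,0,-0.01,0],
    [0,0,0,0],
    [0,0,0,0],
  ],
)

```text
clock: 3.55
position: [0.5401, -0.0849, 0.124]
ee_rot: [0.0, 0.938, 0.347, 0.0]
contact_force: [0.4, -0.7, 0.5]
width: 0.0002
```

>>> drive_tool(
  targets=[
    [-0.0039,-0.0003,0,0],
    [-0.0039,-0.0007,0,0],
    [-0.0038,-0.001,0,0],
    [-0.0037,-0.0013,0,0],
    [-0.0035,-0.0016,0,0],
  ],
)

```text
clock: 4.18
position: [0.5216, -0.0897, 0.1241]
ee_rot: [0.0, 0.938, 0.347, 0.001]
contact_force: [2.6, 1.4, -2.7]
width: 0.0
```

>>> drive_tool(
  targets=[
    [-0.0034,-0.0019,0,5],
    [-0.0033,-0.0023,0,5],
    [-0.003,-0.0025,0,5],
    [-0.0028,-0.0027,0,5],
    [-0.0026,-0.003,0,5],
  ],
)

```text
clock: 4.8
position: [0.5062, -0.1016, 0.1241]
ee_rot: [-0.0, 0.84, 0.543, 0.001]
contact_force: [1.7, 3.3, -0.5]
width: -0.0001
```

>>> drive_tool(
  targets=[
    [-0.0022,-0.0032,0,5],
    [-0.002,-0.0034,0,5],
    [-0.0017,-0.0035,0,5],
    [-0.0014,-0.0037,0,5],
    [-0.001,-0.0038,0,5],
  ],
)

```text
clock: 5.42
position: [0.4974, -0.1191, 0.124]
ee_rot: [-0.001, 0.702, 0.712, 0.001]
contact_force: [0.9, 2.0, 1.4]
width: -0.0003
```

>>> drive_tool(
  targets=[
    [-0.0008,-0.0038,0,5],
    [-0.0003,-0.0039,0,5],
    [-0.0001,-0.004,0,5],
    [0.0003,-0.0039,0,5],
    [0.0007,-0.0039,0,5],
  ],
)

```text
clock: 6.05
position: [0.4969, -0.1384, 0.124]
ee_rot: [-0.001, 0.531, 0.847, 0.001]
contact_force: [0.5, 4.4, 2.5]
width: -0.0003
```

>>> drive_tool(
  targets=[
    [0.001,-0.0038,0,5],
    [0.0013,-0.0037,0,5],
    [0.0016,-0.0035,0,5],
    [0.0019,-0.0034,0,5],
    [0.0023,-0.0033,0,5],
  ],
)

```text
clock: 6.68
position: [0.5043, -0.1559, 0.1238]
ee_rot: [-0.002, 0.335, 0.942, 0.001]
contact_force: [-1.4, 3.4, 2.9]
width: 0.0001
```

>>> drive_tool(
  targets=[
    [0.0025,-0.003,0,5],
    [0.0027,-0.0028,0,5],
    [0.003,-0.0026,0,5],
    [0.0032,-0.0022,0,5],
    [0.0034,-0.002,0,5],
  ],
)

```text
clock: 7.3
position: [0.5185, -0.1686, 0.1236]
ee_rot: [-0.002, 0.123, 0.992, 0.001]
contact_force: [-3.6, 2.6, 1.9]
width: 0.0004
```

```bash
cat > m.py <<'E'
from h import *
import sys
c=[.5416,-.1298]; im=cams.get_image("top")
i=dark(polar(im,c,.034,.032,.057)); z=dark(polar(im,c,.031,.068,.078),110,145)
print("index",i,"zero",z,"togo",z[0]-i[0])
for n in("index_mark","push_post"): print(n,[(round(d["score"],2),np.round(d["point"],4).tolist(),round(float(np.degrees(np.arctan2(d["point"][1]-c[1],d["point"][0]-c[0])))%360,1)) for d in spotter.landmark_of(n,"top")[:1]])
if len(sys.argv)>1: cv2.imwrite(f"pics/{sys.argv[1]}.png",rectify(im,c)[:,:,::-1])
s=sensors.get_state();print(s["clock"],s["position"],s["qpos"])
E
python3 m.py r1
```

```text
index (85.26076158911721, 76.93111111111111) zero (127.7471648164918, 88.45555555555555) togo 42.486403227374595
index_mark [(0.67, [0.5432, -0.0725, 0.034], 88.4)]
push_post [(0.33, [0.5015, -0.0853, 0.0309], 132.0)]
7.45 [ 0.51920873 -0.16895856  0.12358178] [-4.42270869e-01  3.96276763e-01  1.82215600e+00  4.96956767e-04
  9.26187541e-01 -1.76160508e+00]
```

View pics/r1.png

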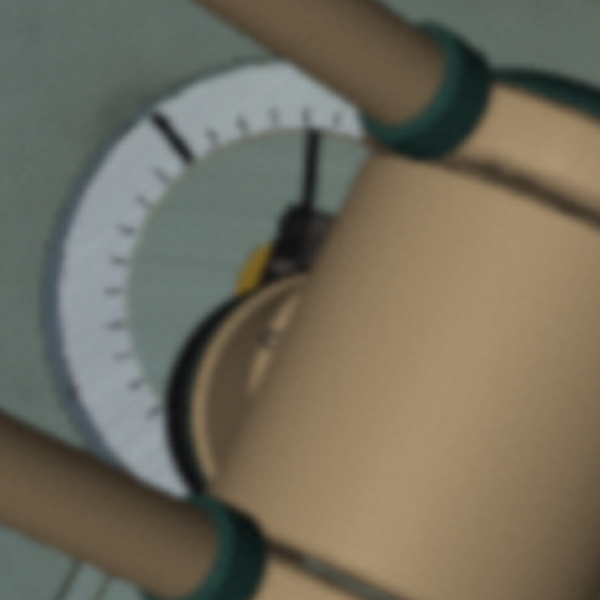

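The index mark is in view at (313,130) near 85.5° and the zero line at 127.7°, so about 42° remain. Two more arc calls, the last part slower.

>>> drive_tool(
  targets=[
    [0.0035,-0.0017,0,5],
    [0.0037,-0.0014,0,5],
    [0.0038,-0.001,0,5],
    [0.0038,-0.0008,0,5],
    [0.0039,-0.0003,0,5],
  ],
)

```text
clock: 8.07
position: [0.5374, -0.1742, 0.1235]
ee_rot: [-0.002, -0.094, 0.996, 0.001]
contact_force: [-4.5, 1.9, 1.8]
width: -0.0001
```

>>> drive_tool(
  targets=[
    [0.004,-0.0001,0,5],
    [0.0025,0,0,3],
    [0.0015,0,0,2],
    [0,0,0,0],
    [0,0,0,0],
  ],
)

```text
clock: 8.7
position: [0.5466, -0.1748, 0.1236]
ee_rot: [-0.0, -0.179, 0.984, 0.0]
contact_force: [-2.5, 0.5, -1.6]
width: -0.0
```

```bash
sed -i 's/\.034,\.032,\.057))/.034,.046,.057),60,200)/' m.py; python3 m.py
```

```text
index (122.85837887095906, 71.41666666666667) zero (127.7384173891638, 90.0111111111111) togo 4.880038518204742
index_mark [(0.88, [0.5079, -0.0836, 0.0343], 126.1)]
push_post [(0.21, [0.5074, -0.0829, 0.0362], 126.1)]
8.85 [ 0.54685504 -0.17492815  0.12377386] [-4.30699719e-01  4.29545245e-01  1.76056560e+00 -1.55515047e-04
  9.51919357e-01 -2.36172757e+00]
```

>>> drive_tool(
  targets=[
    [0.0012,0.0003,0,1],
    [0.0012,0.0004,0,1],
    [0.001,0.0004,0,1],
    [0,0,0,0],
    [0,0,0,0],
  ],
)

```text
clock: 9.48
position: [0.5508, -0.1739, 0.1241]
ee_rot: [0.0, -0.205, 0.979, -0.0]
contact_force: [-1.9, -0.5, -1.7]
width: -0.0
```

```bash
python3 m.py r2
```

```text
index (128.54405895577054, 75.0) zero (127.73846354272979, 87.75) togo -0.8055954130407486
index_mark [(0.76, [0.5016, -0.084, 0.0333], 131.1)]
push_post []
9.625 [ 0.5507551  -0.17392175  0.12408032] [-4.26370741e-01  4.32916132e-01  1.75332428e+00  1.02176086e-04
  9.54531971e-01 -2.41015845e+00]
```

View pics/r2.png

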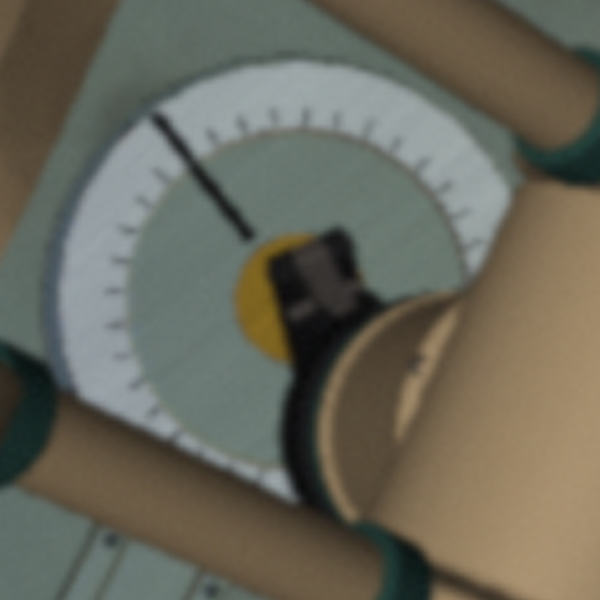

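The index mark runs straight into the zero line ((250,237) to (155,115)), 0.8° off or about 0.8 mm, which is inside tolerance. I back off, lift and go behind the knob.

>>> drive_tool(
  targets=[
    [-0.004,-0.0015,0,0],
    [-0.008,-0.003,0,0],
    [0,0,0.03,0],
    [0,0,0.03,0],
    [0,0,0.005,0],
  ],
)

```text
clock: 10.25
position: [0.5397, -0.1791, 0.1914]
ee_rot: [0.002, -0.205, 0.979, -0.002]
contact_force: [0.1, -1.0, 0.4]
width: 0.0001
```

>>> drive_tool(
  targets=[
    [-0.025,-0.033,0,-10.4],
    [-0.025,-0.033,0,-10.4],
    [-0.025,-0.033,0,-10.4],
    [0,0,0,-10.4],
    [0,0,0,-10.4],
  ],
)

```text
clock: 10.88
position: [0.4625, -0.2778, 0.188]
ee_rot: [-0.0, 0.249, 0.969, 0.0]
contact_force: [-0.3, 0.0, 0.6]
width: -0.0001
```

```bash
python3 m.py
python3 - <<'E'
from h import *
for cn in("top","scene"):
    cams.get_image(cn)
    for q in("lock_knob","knurled_stud","brass_hammer_head"): print(cn,q,[(round(d["score"],2),np.round(d["point"],4).tolist()) for d in spotter.landmark_of(q,cn)[:1]])
E
```

```text
index (128.53672416829778, 71.32407407407408) zero (127.74940086171068, 100.36666666666666) togo -0.7873233065870977
index_mark [(0.57, [0.5024, -0.0853, 0.0367], 131.4)]
push_post [(0.93, [0.5649, -0.1644, 0.0704], 304.0)]
11.025 [ 0.46299805 -0.27725677  0.18818586] [-6.68579648e-01  3.15249666e-01  1.75698598e+00  1.38087536e-04
  1.07033941e+00 -1.74735660e+00]
top lock_knob [(0.62, [0.4796, -0.2421, 0.0676])]
top knurled_stud [(0.44, [0.3823, -0.1348, -0.0013])]
top brass_hammer_head [(0.54, [0.564, -0.2579, -0.0018])]
scene lock_knob [(0.64, [0.4842, -0.2442, 0.0679])]
scene knurled_stud [(0.6, [0.3786, -0.1349, -0.0053])]
scene brass_hammer_head [(0.84, [0.566, -0.2626, 0.0019])]
```

>>> drive_tool(
  targets=[
    [0,0,-0.03,0],
    [0,0,-0.03,0],
    [0,0,-0.008,0],
    [0,0,0,0],
    [0,0,0,0],
  ],
)

```text
clock: 12.05
position: [0.4641, -0.2778, 0.122]
ee_rot: [0.001, 0.245, 0.97, -0.0]
contact_force: [0.6, 0.3, 0.5]
width: 0.0001
```

>>> drive_tool(
  targets=[
    [0.0023,0.0044,0,0],
    [0.0019,0.0035,0,0],
    [0.0019,0.0035,0,0],
    [0.0019,0.0035,0,0],
    [0.0019,0.0035,0,0],
  ],
)

```text
clock: 12.68
position: [0.4732, -0.2591, 0.1211]
ee_rot: [-0.0, 0.245, 0.97, -0.0]
contact_force: [-2.4, -2.7, 3.0]
width: 0.0
```

>>> drive_tool(
  targets=[
    [0.0009,0.0018,0,0],
    [0.0009,0.0018,0,0],
    [0.0009,0.0018,0,0],
    [0,0,0,0],
    [0,0,0,0],
  ],
)

```text
clock: 13.3
position: [0.4762, -0.2534, 0.1209]
ee_rot: [0.0, 0.245, 0.97, 0.0]
contact_force: [-0.8, -3.0, 1.8]
width: -0.0002
```

Run:
```python
from h import *
im=cams.get_image("scene"); cv2.imwrite("pics/s1.png",cv2.resize(im["color"][180:380,220:450,::-1],None,fx=3,fy=3,interpolation=2))
for n in("top","scene"):
    cams.get_image(n); print(n,[(round(d["score"],2),np.round(d["point"],4).tolist(),np.hypot(d["point"][0]-.5416,d["point"][1]+.1298).round(4)) for d in spotter.landmark_of("lock_knob",n)[:1]])
```

```text
top [(0.65, [0.4854, -0.2314, 0.067], np.float64(0.1161))]
scene []
```

View pics/s1.png

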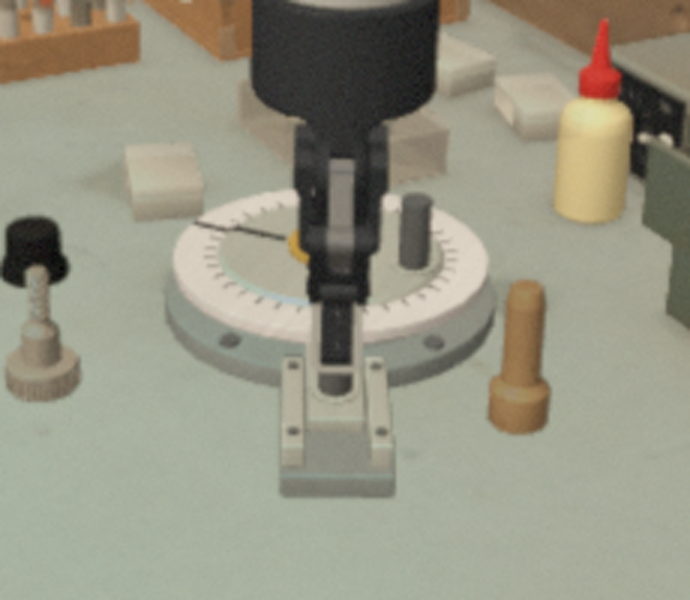

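The fingers are on the knob, the marks still line up and the bystanders are in place. The force is only about 3 N, so the slide is not yet at its stop. I keep pushing until the force rises.

>>> drive_tool(
  targets=[
    [0.0007,0.0013,0,0],
    [0.0007,0.0013,0,0],
    [0.0005,0.0009,0,0],
    [0,0,0,0],
    [0,0,0,0],
  ],
)

```text
clock: 14.18
position: [0.4775, -0.2509, 0.1209]
ee_rot: [-0.0, 0.244, 0.97, -0.001]
contact_force: [-3.8, -4.9, 0.9]
width: -0.0001
```

>>> drive_tool(
  targets=[
    [0.0005,0.0009,0,0],
    [0.0005,0.0009,0,0],
    [0,0,0,0],
    [0,0,0,0],
    [0,0,0,0],
  ],
)

```text
clock: 14.8
position: [0.4778, -0.2505, 0.121]
ee_rot: [-0.001, 0.244, 0.97, -0.003]
contact_force: [-7.2, -10.6, 0.8]
width: 0.0001
```

The force rose to 13 N with almost no travel, so the slide is at its stop. The tool sits 136.5 mm from the axis, which puts the knob at about 115 mm. I back off, lift and check.

>>> drive_tool(
  targets=[
    [-0.003,-0.006,0,0],
    [-0.005,-0.009,0,0],
    [0,0,0.03,0],
    [0,0,0.05,0],
    [0,0,0.03,0],
  ],
)

```text
clock: 15.42
position: [0.4715, -0.2634, 0.233]
ee_rot: [0.001, 0.245, 0.97, 0.0]
contact_force: [0.7, -1.2, 0.2]
width: -0.0001
```

>>> drive_tool(
  targets=[
    [-0.03,-0.05,0,0],
    [-0.03,-0.05,0,0],
    [-0.03,-0.05,0,0],
    [0,0,0,0],
    [0,0,0,0],
  ],
)

```text
clock: 16.05
position: [0.3809, -0.4127, 0.2305]
ee_rot: [-0.0, 0.245, 0.969, 0.001]
contact_force: [-0.2, 0.5, -0.3]
width: -0.0003
```

```bash
python3 m.py
python3 - <<'E'
from h import *
im=cams.get_image("top"); cv2.imwrite("pics/t2.png",rectify(im,[.5,-.16],.17,700,.03)[:,:,::-1])
for q in["lock_knob","slide_box_2","loupe","knurled_stud","brass_hammer_head"]: print(q,[(round(d["score"],2),np.round(d["point"],4).tolist()) for d in spotter.landmark_of(q,"top")[:1]])
print(sensors.get_state()["contact_force"])
E
python3 -c "
import cv2;p=cv2.imread('pics/t2.png');cv2.imwrite('pics/t2.png',cv2.resize(p,(600,600)))"
```

```text
index (128.53933798596194, 71.12037037037037) zero (127.74025349950267, 99.45555555555555) togo -0.7990844864592646
index_mark [(0.64, [0.5016, -0.0836, 0.0342], 130.9)]
push_post [(0.91, [0.5701, -0.1626, 0.0732], 311.0)]
16.2 [ 0.38162505 -0.41181533  0.2308475 ] [-9.47762468e-01  3.06363652e-01  1.65026286e+00  8.40309244e-04
  1.18567764e+00 -2.02593213e+00]
lock_knob [(0.63, [0.4861, -0.2312, 0.0691])]
slide_box_2 [(0.76, [0.5124, 0.0247, 0.0006])]
loupe [(0.8, [0.4171, -0.0279, -0.0029])]
knurled_stud [(0.7, [0.3862, -0.1392, 0.0006])]
brass_hammer_head [(0.65, [0.5012, -0.0851, 0.0356])]
[ 0.09923555 -0.6157039   0.20720689]
```

View pics/t2.png

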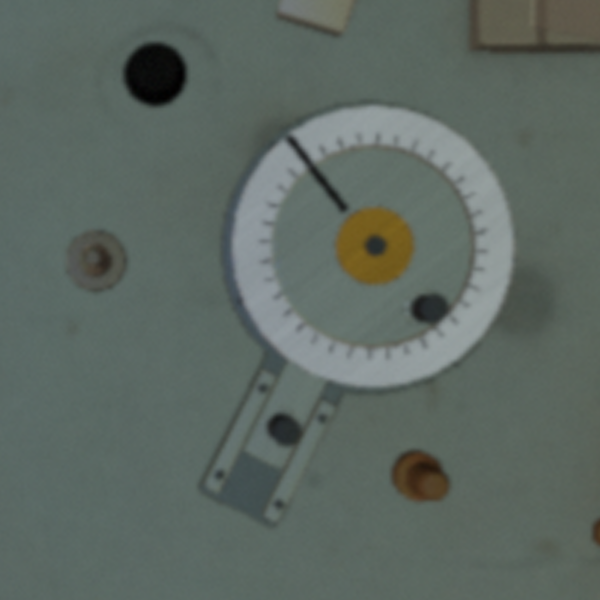

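The marks form one line from (345,208) to (290,138), the slide is well in, and all bystanders stand. The spotter shows only about 14 mm of knob travel, so I compare the knob pixels before and after.

Run:
```python
from h import *
im=cams.get_image("top"); c=np.array([.5416,-.1298]); u=np.array([np.cos(np.radians(62.3)),np.sin(np.radians(62.3))])
for name,col in(("before",cv2.imread("pics/top0.png")),("after",np.ascontiguousarray(im["color"][:,:,::-1]))):
    # grey profile along the slide line at the knob-top height
    j=dict(im,color=col); d=np.arange(.095,.160,.001)
    w=np.array([-.004,-.002,0,.002,.004])[:,None,None]; n=np.array([-u[1],u[0]])
    P=np.concatenate([c-d[None,:,None]*u+w*n,np.full((5,len(d),1),.067)],-1)
    m=proj(j,P).astype(np.float32); g=cv2.remap(cv2.cvtColor(col,cv2.COLOR_BGR2GRAY),m[...,0],m[...,1],2).mean(0)
    k=np.where(g<(g.min()+np.median(g))/2)[0]; print(name,"dark from",d[k[0]],"to",d[k[-1]],g[::3].astype(int))
```

```text
before dark from 0.12300000000000003 to 0.13700000000000004 [106 106 106 105 107 106 106 106 102  80  37  39  41  41  60 101 106 105
  99  74  73  74]
after dark from 0.10800000000000001 to 0.12100000000000002 [110 109 108 104  69  39  42  42  42  72 105 108 108 100  77  76  75  76
  76  75  76  76]
```

```bash
python3 -c "
from rig import manip
print(manip.sign_off())"
```

```text
the job is handed in; nothing more can be done
None
```

The dial is set on its zero line, the lock slide is home, and the job is handed in. `sign_off` gives no verdict. With the fingers shut, I pushed the post about 172° anticlockwise, lifted clear, then pushed the knob in until it met its stop.

Last checks:
- **Marks:** the index mark is about 0.8° past the zero line, roughly 0.8 mm at the rim. It read the same before and after the slide was pushed.
- **Lock slide:** the force rose to about 13 N at the stop. The knob centre measured about 114.5 mm from the axis, against 115 mm for fully home.
- **Slide travel:** the knob moved only about 15 mm, not 20, because it stood at about 130 mm at the start, so the slide was already about 5 mm in.
- **Bystanders:** the box, loupe and stud read within about 5 mm of their first readings, about the detector's accuracy.
- **Hammer head:** the last detector reading for it was false, as it landed on the marks. The final picture shows it standing; I did not measure its position again after the last push.
- **Arm:** it was clear of everything, at about 14 cm above the bench, with about 16 s on the clock.

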